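Check the plate gap of the tea sample mill with a taper gauge

TASK

The small disc mill has just been cleaned: knock its proud taper pin fully home with the mallet, so that the plate carriage is wedged back into its working position, and put the mallet down. Then take the taper gauge from its stand and slide it, upright and blade first, down into the gap between the two grinding plates until it drags snugly between both of them, with a light push and not jammed. Finish while still holding the gauge by its handle at that depth; leave the dish, the brush and the tape roll alone.

Things in the scene. Friction and masses are not known exactly. Their poses are not given: they have to be found in the camera images.
- mill: Disc mill fixed to the worktop; grey base 112 x 232 mm, shaft along its y, 75 mm high. Origin on the worktop below the gap. To -y: drive head and finned motor (to y = -147 mm). To +y: the two plates with the gap between, aluminium carriage (y 22 to 62 mm), taper pin, grey end post (y 78 to 112 mm), both 105 mm high; nothing is over 135 mm. A chute and a black knob point to -x.
- gap_mouth (a point): Top of the gap between the plates, midway across it (within 0.3 mm once the pin is home), where the plates' bevels end, 116 mm above the worktop. Axes as the mill's: the gap is thin along y, wide along x.
- running_plate: Steel grinding plate on the motor side, 90 mm across, 13 mm thick, axis along the mill's y; origin at the centre of its gap face (mill y = 0 at rest). Rim top 120 mm above the worktop, bevelled 4 x 4 mm towards the gap. It yields along the shaft to -y against a spring of 4 N per mm, so the drag on the gauge builds up gradually.
- standing_plate: The same plate on the carriage side; origin at the centre of its gap face. With the pin home the gap is 4.6 to 5.8 mm (differs from start to start); while the pin is proud it is up to 2.4 mm wider. This plate does not yield; while the gauge touches only one plate it is pushed sideways, between both the sideways forces cancel.
- taper_pin: Upright steel pin between carriage and end post (mill x = 0, y = 69 mm), round head 20 mm across, 10 mm high; origin at the head's top centre. Starts 10 to 12 mm proud (top 125 to 127 mm above the worktop); fully home at 115 mm, head on the blocks. Yields to 5 to 8 N, stays where driven and draws the carriage in. Drive it with the mallet, not with the fingers or the gauge.
- mallet: Nylon-faced mallet, about 0.36 kg, standing on one face of its head. Head: upright cylinder 39 mm across, 64 mm high; origin at the centre of the face it stands on, z up. The level wooden handle runs from the head to x = -120 mm, 15 mm wide, 20 mm high, its axis 32 mm above the face; a good grip is 55 mm from the head's axis.
- gauge_stand: Stand fixed to the worktop: dark base 84 x 70 mm, two side cheeks, top plate 70 x 50 mm, 80 mm high, with a slot 25 x 13 mm in which the gauge hangs by its flange. Origin at the centre of its underside, axes as the gauge's.
- gauge: Taper gauge, 0.12 kg, 117 mm long, hanging upright. Origin at the blade's lower tip, z up, 10 mm above the worktop at first. Steel blade 20 mm wide (x), 2.5 mm thick (y) at the tip, 9.5 mm at 70 mm; flange 36 x 16 mm; black handle 30 (x) x 14 mm (y) from 75 to 117 mm. Touches both plates with the tip 21 to 33 mm below gap_mouth; drag then grows 0.5 N of push per mm; snug is a push of 4 to 8 N.
- dish: Empty white sample dish 103 mm across, 9 mm high, near the front edge below the mill; origin at the centre of its underside. Leave it alone.
- nail_brush: Grey hand brush 30 x 85 x 55 mm near the front edge, right of the dish; origin at the centre of its underside. Leave it alone.
- tape_roll: Roll of brown tape lying flat, 96 mm across, 48 mm high, near the front edge left of the dish; origin at the centre of its underside. Leave it alone.

How it is judged:
By the outcome, as a careful person would: the job done as asked, in the order asked, and still so for the second after the job is handed in, while the arm keeps its last pose, push and grip.
It also fails if it takes over 56 s, if anything falls off the work surface, if the arm or the gripper's body presses on something with over 40 N, if the wrist force passes 120 N, or if a joint passes its speed limit or range.

ROBOT

A 6-joint arm with a two-finger parallel gripper is mounted at the origin on a cart in front of the work surface, level with it; the furniture and walls round the work are solid. World frame = base frame: x ahead of the robot, y to its left, z up, the work surface at z = 0. Lengths are in m, angles in rad, forces in N, time in s.
With the tool pointing down it reaches from about 0.325 to 0.875 m from the base axis. Payload 4.4 kg.
Tool frame: the origin (TCP) lies at the very end of the fingers, on their centre line; the grasp point (between the pads) lies manip.grip_depth behind it (manip.grip_depth is the distance from the TCP to the grasp point, in m); z points along the fingers, y is the line along which they close (so a half turn about z gives the same grasp; the last joint's range is limited). The gripper opens to 85 mm and grips with 20 to 120 N. Pads are 22 mm wide; open, the fingers measure 114 mm over their backs; the gripper's body (76 mm by 85 mm) begins 54 mm behind the grasp point. The pads swing forward as they close: fully open they stand 13 mm farther back than shut.
Start: joints at [1.002, 0.207, 1.542, -0, 1.393, -0.15], TCP at [0.233, 0.526, 0.231] pointing down, gripper open.
Joint ranges: [-2.73, 2.73], [-0.86, 2.22], [0.23, 2.46], [-1.11, 4.25], [0.08, 2.63], [-2.82, 2.82]. Speed limits (rad/s): [2.79, 2.79, 3.14, 3.14, 3.14, 3.14].

INTERFACE

Orientations are given as a unit quaternion [w, x, y, z].
In Python, from bench import manip gives the robot as it stands.
- The arm moves only by the tool drive_tool, never from a script. Its argument "series" is a list of rows, each a list of 3 entries, a list of its own where there are three numbers: the shift along the tool's x, y, z in normalised numbers (1 is 0.8 m), then the turn about the tool's z in parts of the range, where 1.0 means 45 degrees, then the closure, from 0 (fully open) to 1 (shut). In form: [[[dx, dy, dz], turn, fingers], ...]. A call has 1 to 20 rows; each row is the pose to reach, as a shift and turn from the pose commanded when the call began, along the tool's axes at that moment; what a row does not reach only later rows make up. A row lasts 1/12 s, in which the tool goes at most 41.7 mm and 7.16 degrees, less where a joint would pass 70% of its speed; a pose out of reach is approached as far as the arm can. Shift and turn numbers lie between -1 and 1, and a call with a number outside is refused. A call with a gripper value outside its range is refused whole. The fingers move at their own pace and stop on an object; "newtons" is the grip in N (left out, the last holds). Time passes only in rows, so rows that repeat a pose let the fingers close. It gives the time, the measured TCP pose, the force, the opening and the grip force at its end, in the units of the state.
- manip.get_state(): the state, without advancing time (a new reading comes with each control period).
- manip.camera(name): name is "side" or "top" or "wrist"; returns the picture (384x512x3 uint8, blue, green, red); there is no depth.
- manip.camera_params(name): a dict with "mtx" (3x3 intrinsics, pixels), "cam_to_world" (4x4, takes a point from camera to world coordinates). Camera axes: x right, y up, looking along -z (the intrinsics and any distortion apply to the point x, -y, -z); pixel columns grow to the right and rows downward; lengths in m; the calibration is good to about 2 mm. A picture is of the moment at which its call begins: read the wrist's pose just before it. camera_params takes no time and is no camera call; for the wrist camera it gives the pose at the moment of the call.
- manip.job_done(): hands the job in; it is judged then, once.
Trained networks look in the newest picture that a camera, given by its name, has taken for a name from the list of things; names that differ only in an ending like _2 or _b are one class to them, and where a whole thing is asked for, a point or a joint stands for the part that bears it (a point fixed in the world has none). Each returns a list of dicts, best first, with "conf" (0 to 1); they miss things now and then, are a little off and sometimes report something else, mostly with a low value. They report only what shows in the picture. A call takes as long as a camera call.
- manip.spot_in(camera, thing): "position" ([x, y, z] in m, in the coordinates of the camera as it stood for that picture, good to about 4 mm: the middle of the surface that is visible of it).
- manip.silhouettes(camera, thing): "mask" (384x512 bool, what is visible of it).
The state is a dict: "time_s": time; "joint_positions": joint angles; "dq": joint speeds; "tau": joint torques, N m; "position": TCP position; "ee_rot": TCP orientation; "force": force on the tool from outside, world axes, zero at the start; "moment": the same for the moment, N m; "gripper_width": opening from 0.0 (shut) to 1.0 (fully open); "grasp_force": force on a finger pad.
Only numpy, scipy, OpenCV 4.12 (cv2) and the standard library are available. Lean on these libraries where they do the work, as an engineer would, in place of code of your own. Each camera call takes 0.05 s, during which the arm holds its last target. There are 200 camera calls.

## Working session

There is one attempt and no reset: what is moved stays moved. The work goes in short steps, Python scripts to look and compute and a tool call to move; the robot and the scene stay as the last step left them, time stands still between calls to the robot, and variables do not carry over. Pictures are saved under pics/ and viewed, at most 10 in all, crops included, and the job is handed in when it is done.

Besides the shell and the picture viewer there is one more tool, called after ">>>" as name(argument=value, ...), one argument or row to a line, values as JSON. drive_tool: Moves the arm, as the interface text tells. Its arguments: {"type":"object","properties":{"series":{"type":"array","items":{"type":"array"}},"newtons":{"type":"number"}},"required":["series"]}

```bash
ls; mkdir -p pics; cat > h.py <<'E'
import numpy as np, cv2
from bench import manip
from scipy.spatial.transform import Rotation as R
def proj(p,P):
    c=np.linalg.inv(P["cam_to_world"])@np.r_[p,1]; q=P["mtx"]@np.array([c[0],-c[1],-c[2]]); return q[:2]/q[2]
def ray(uv,P,z):
    d=np.linalg.inv(P["mtx"])@np.r_[uv,1]; d=np.array([d[0],-d[1],-d[2]])
    T=np.array(P["cam_to_world"]); d=T[:3,:3]@d; o=T[:3,3]; return o+d*(z-o[2])/d[2]
def w(p,P): return (np.array(P["cam_to_world"])@np.r_[p,1])[:3]
def Rt(s): q=s["ee_rot"]; return R.from_quat([q[1],q[2],q[3],q[0]])
E
python3 - <<'E'
from h import *
s=manip.get_state(); print(s, manip.grip_depth)
for c in ["top","side"]:
    P=manip.camera_params(c); im=manip.camera(c); cv2.imwrite(f"pics/{c}0.png",im)
    print(c,np.round(P["cam_to_world"],3).tolist(),P["mtx"].tolist() if hasattr(P["mtx"],'tolist') else P["mtx"], [k for k in P])
    for t in ["mill","running_plate","standing_plate","taper_pin","mallet","gauge_stand","gauge","dish","nail_brush","tape_roll"]:
        r=manip.spot_in(c,t); print(t,[(np.round(w(x["position"],P),3).tolist(),round(x["conf"],2)) for x in r[:2]])
E
```

```text
pics
{'time_s': 0.0, 'joint_positions': array([ 1.00252781e+00,  2.07394591e-01,  1.54296808e+00,  2.71858143e-05,
        1.39346708e+00, -1.50517610e-01]), 'dq': array([ 0.00027337, -0.00098216, -0.00033904, -0.00212854, -0.00072361,
        0.00027777]), 'tau': array([-6.66882443e-04, -3.83026171e+01, -2.91597122e+01, -2.45270230e-04,
        1.02142518e-02, -5.86354517e-06]), 'position': array([0.23288488, 0.52490835, 0.23013347]), 'ee_rot': array([-4.05922703e-04,  2.07362159e-01,  9.78263606e-01, -1.04237996e-03]), 'force': array([ 0.55612231, -0.48141407, -0.05963593]), 'moment': array([ 0.04866492, -0.0256938 , -0.04341843]), 'grasp_force': 0.0, 'gripper_width': 0.9971573461674054} 0.0187
top [[-0.003, 0.995, -0.095, 0.384], [-1.0, -0.005, -0.02, 0.032], [-0.021, 0.095, 0.995, 0.962], [0.0, 0.0, 0.0, 1.0]] [[411.6301336993657, 0.0, 252.45589768840634], [0.0, 411.6301336993657, 192.88858481512665], [0.0, 0.0, 1.0]] ['mtx', 'cam_to_world']
mill [([0.525, 0.058, 0.103], 0.77)]
running_plate [([0.527, 0.069, 0.11], 0.52)]
standing_plate [([0.523, 0.089, 0.113], 0.59)]
taper_pin [
[... 394 characters left out ...]
, 0.424], [-0.027, -0.536, 0.844, 0.891], [-0.024, 0.844, 0.535, 0.644], [0.0, 0.0, 0.0, 1.0]] [[391.2697966572933, 0.0, 257.7631454133703], [0.0, 391.2697966572933, 185.59467074303814], [0.0, 0.0, 1.0]] ['mtx', 'cam_to_world']
mill [([0.532, 0.139, 0.106], 0.91)]
running_plate [([0.536, 0.073, 0.113], 0.66)]
standing_plate [([0.525, 0.092, 0.108], 0.76)]
taper_pin [([0.514, 0.15, 0.119], 0.44)]
mallet [([0.461, -0.21, 0.039], 0.81)]
gauge_stand [([0.494, 0.284, 0.03], 0.73), ([0.526, 0.093, 0.106], 0.58)]
gauge [([0.487, 0.283, 0.098], 0.94)]
dish [([0.391, 0.019, 0.004], 0.94)]
nail_brush [([0.4, -0.049, 0.027], 0.69)]
tape_roll [([0.389, 0.019, 0.006], 0.66), ([0.399, 0.205, 0.03], 0.58)]
```

```bash
python3 - <<'E'
import cv2
for c in ["top","side"]:
    im=cv2.imread(f"pics/{c}0.png"); cv2.imwrite(f"pics/{c}0b.png",cv2.resize(im,(800,600),interpolation=cv2.INTER_CUBIC))
E
```

```text
(no output)
```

View pics/top0b.png

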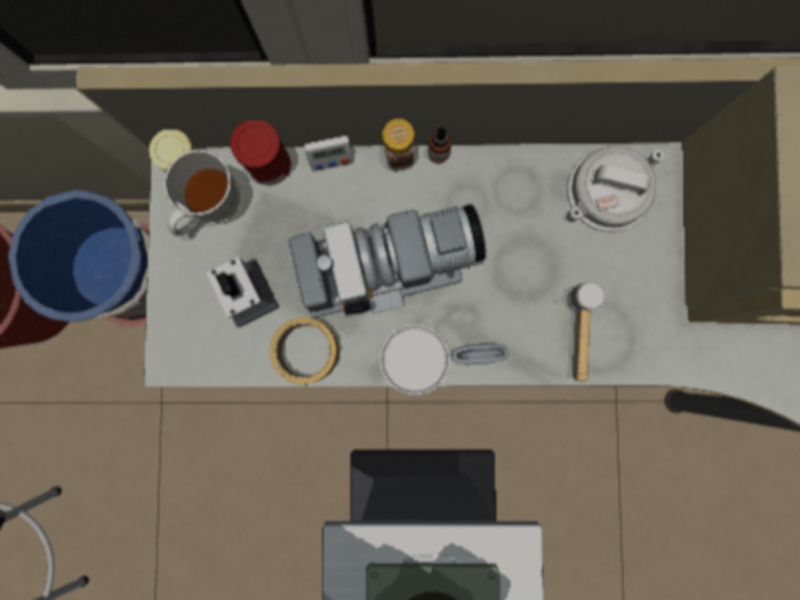

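View pics/side0b.png

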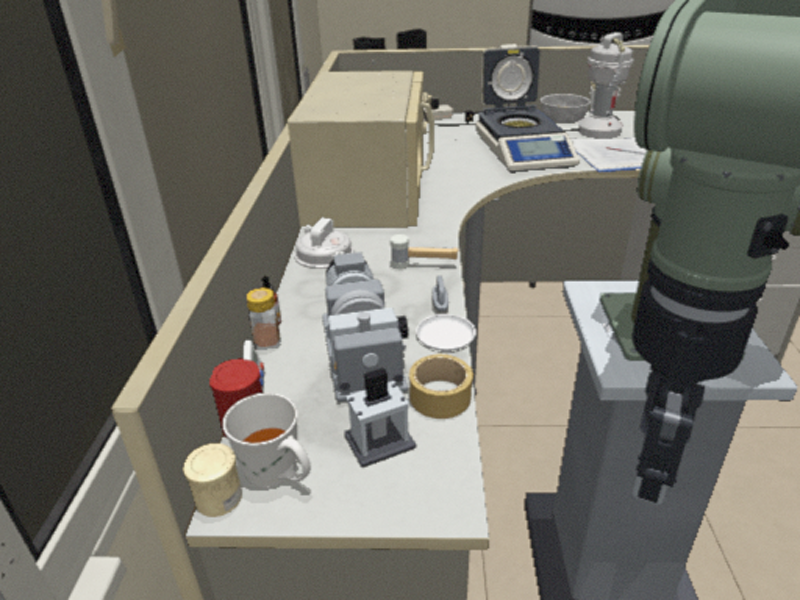

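Top view: the mill is at about 11° yaw, with its pin head near (324,263). The gauge in its stand is at (229,284) and the mallet head at (590,296), with the handle ending near (583,380). The side view agrees: the gauge hangs at (376,385). Next I'll look from closer with the wrist camera.

```bash
cat >> h.py <<'E'
def goto(p,ang=None):
    """shift+turn from the measured pose to TCP p, with tool y at world angle ang (deg, mod 180)"""
    s=manip.get_state(); r=Rt(s); M=r.as_matrix(); d=M.T@(np.array(p)-s["position"])
    a0=np.degrees(np.arctan2(M[1,1],M[0,1])); t=0
    if ang is not None: t=-((ang-a0+90)%180-90)
    print("pos",np.round(s["position"],4),"yang",round(a0,2),"shift",np.round(d,4),"turn",round(np.radians(t),4),"rows",np.ceil(np.linalg.norm(d)/.0417),"j6",s["joint_positions"][5])
E
python3 - <<'E'
from h import *
P=manip.camera_params("wrist"); s=manip.get_state()
T=np.eye(4);T[:3,:3]=Rt(s).as_matrix();T[:3,3]=s["position"]
print(np.round(np.linalg.inv(T)@P["cam_to_world"],3),P["mtx"])
P=manip.camera_params("top")
manip.camera("top")
k=512/800
for n,uv,z in [("pin",(324,263),.126),("head",(590,296),.064),("hend",(582,379),.042),("gauge",(229,284),.127)]: print(n,ray(np.array(uv)*k,P,z))
m=manip.silhouettes("top","mallet")
for x in m[:1]:
    ys,xs=np.nonzero(x["mask"]); print(x["conf"],len(xs),xs.min(),xs.max(),ys.min(),ys.max())
    b=x["mask"]&(np.arange(384)[:,None]>205); ys,xs=np.nonzero(b)
    W=np.array([ray((u,v),P,.040)[:2] for u,v in zip(xs,ys)]); c=W.mean(0); d=np.linalg.svd(W-c)[2][0] if len(W)<5000 else 0
    print("handle",c,d,np.degrees(np.arctan2(d[1],d[0])),W[:,0].min(),W[:,0].max())
goto((.47,.17,.34),101)
E
```

```text
[[ 0.001  0.959  0.282  0.072]
 [ 1.    -0.    -0.001  0.   ]
 [-0.001  0.282 -0.959 -0.142]
 [ 0.     0.     0.     1.   ]] [[284.13502278   0.         258.6541142 ]
 [  0.         284.13502278 187.40812165]
 [  0.           0.           1.        ]]
pin [0.51486103 0.14186574 0.126     ]
head [ 0.47567233 -0.22238984  0.064     ]
hend [ 0.36014383 -0.21363286  0.042     ]
gauge [0.48761205 0.26675494 0.127     ]
0.69 712 363 386 180 242
handle [ 0.40309601 -0.21421391] [-0.99776279  0.06685368] 176.16670736599445 0.3613135337603986 0.4410997063957485
pos [0.2333 0.5255 0.2313] yang 66.06 shift [-0.3606 -0.2289 -0.1087] turn -0.6098 rows 11.0 j6 -0.1504775134165558
```

The rows are not in the units I measure in: shifts go in shares of 0.8 m and turns go in shares of 45 degrees. I convert before sending: -0.36 m / 0.8 = -0.45, -0.345 m / 0.8 = -0.4313, -0.61 rad / 0.7854 = -0.7767.

>>> drive_tool(
  series=[
    [[-0.0375,-0.0238,-0.0113],-0.0637,0],
    [[-0.0813,-0.0513,-0.025],-0.1401,0],
    [[-0.125,-0.0788,-0.0375],-0.2165,0],
    [[-0.1688,-0.1075,-0.05],-0.2928,0],
    [[-0.2125,-0.135,-0.0625],-0.3692,0],
    [[-0.2563,-0.1625,-0.0775],-0.4456,0],
    [[-0.3,-0.19,-0.09],-0.522,0],
    [[-0.3438,-0.2175,-0.1038],-0.5984,0],
    [[-0.3875,-0.2463,-0.1163],-0.6748,0],
    [[-0.4313,-0.2738,-0.13],-0.7385,0],
    [[-0.45,-0.2863,-0.1363],-0.7767,0],
    [[-0.45,-0.2863,-0.1363],-0.7767,0],
    [[-0.45,-0.2863,-0.1363],-0.7767,0],
    [[-0.45,-0.2863,-0.1363],-0.7767,0],
  ],
)

```text
time_s: 2.37
position: [0.469, 0.1704, 0.3399]
ee_rot: [-0.0, -0.096, 0.995, 0.0]
force: [0.5, 0.2, -0.5]
gripper_width: 1.003
grasp_force: 0.0
```

```bash
python3 - <<'E'
from h import *
s=manip.get_state(); print(s["time_s"],s["position"],s["joint_positions"])
P=manip.camera_params("wrist"); im=manip.camera("wrist"); cv2.imwrite("pics/w1.png",im); np.savez("w1.npz",T=P["cam_to_world"],K=P["mtx"])
big=cv2.resize(im,(800,600),interpolation=cv2.INTER_CUBIC); cv2.imwrite("pics/w1b.png",big)
for t in ["running_plate","standing_plate","taper_pin","gauge_stand","gauge","mill"]:
    r=manip.spot_in("wrist",t); print(t,[(np.round(w(x["position"],P),3).tolist(),round(x["conf"],2)) for x in r[:2]])
E
```

```text
2.3667 [0.4690335  0.1703854  0.33994305] [ 1.74452765e-01 -2.20503249e-02  1.56797541e+00  5.99710276e-04
  1.59650784e+00 -1.58795467e+00]
running_plate [([0.524, 0.073, 0.109], 0.68), ([0.478, 0.269, 0.078], 0.45)]
standing_plate [([0.52, 0.093, 0.106], 0.84)]
taper_pin [([0.512, 0.145, 0.125], 0.63)]
gauge_stand []
gauge [([0.483, 0.274, 0.126], 0.7)]
mill [([0.523, 0.065, 0.104], 0.9)]
```

View pics/w1b.png

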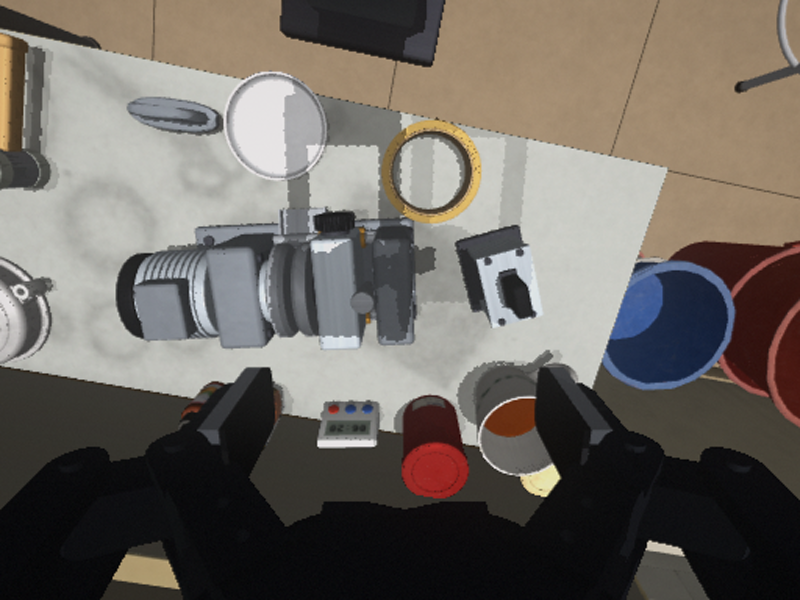

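Wrist view: pin head at (362,303), carriage top edges from x≈313 to 360, gap between the plates near x≈283. The stand's top plate has corners at (477,258), (524,247), (541,316) and (492,328).

```bash
python3 - <<'E'
from h import *
f=np.load("w1.npz"); P=dict(mtx=f["K"],cam_to_world=f["T"]); k=.64
g=lambda uv,z: ray(np.array(uv)*k,P,z)
print("pin",g((362,303),.126))
im=cv2.imread("pics/w1.png")
# metric rectified view of plane z: 0.4 mm/px
for name,z,c,h in [("mill",.105,(.52,.12),.12),("stand",.08,(.485,.265),.06)]:
    n=600; src=np.float32([proj((c[0]+dx*h,c[1]+dy*h,z),P) for dx,dy in [(1,1),(1,-1),(-1,-1),(-1,1)]])
    H=cv2.getPerspectiveTransform(src,np.float32([[0,0],[n,0],[n,n],[0,n]])); cv2.imwrite(f"pics/r_{name}.png",cv2.warpPerspective(im,H,(n,n),flags=cv2.INTER_CUBIC))
a=cv2.imread("pics/r_mill.png");b=cv2.imread("pics/r_stand.png")
cv2.imwrite("pics/r.png",cv2.resize(np.hstack([a,b]),(800,400)))
E
```

```text
pin [0.51695269 0.14424099 0.126     ]
```

View pics/r.png

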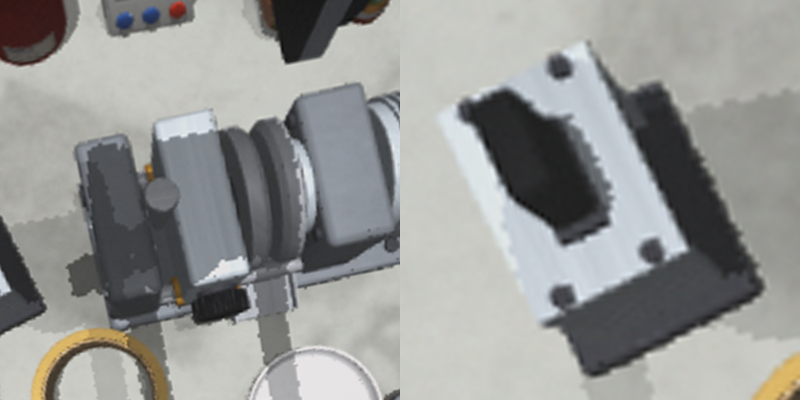

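```bash
python3 - <<'E'
from h import *
goto((.421,-.219,.16),86.2)
E
```

```text
pos [0.469  0.171  0.3401] yang 101.1 shift [ 0.1221 -0.3734  0.1801] turn 0.2601 rows 11.0 j6 -1.5886121876479569
```

Scaled: -0.373 m / 0.8 = -0.4663, -0.34 m / 0.8 = -0.425, 0.15 rad / 0.7854 = 0.191.

>>> drive_tool(
  series=[
    [[0.0125,-0.0375,0.0125],0.0255,0],
    [[0.025,-0.0775,0.0313],0.0637,0],
    [[0.0375,-0.1188,0.05],0.1019,0],
    [[0.05,-0.1625,0.0688],0.1273,0],
    [[0.065,-0.2063,0.0875],0.1528,0],
    [[0.0788,-0.25,0.1063],0.191,0],
    [[0.0938,-0.2938,0.125],0.2292,0],
    [[0.1088,-0.3375,0.15],0.2546,0],
    [[0.125,-0.3813,0.175],0.2801,0],
    [[0.14,-0.425,0.2],0.3056,0],
    [[0.15,-0.4563,0.2188],0.331,0],
    [[0.1525,-0.4663,0.225],0.331,0],
    [[0.1525,-0.4663,0.225],0.331,0],
    [[0.1525,-0.4663,0.225],0.331,0],
  ],
)

```text
time_s: 3.88
position: [0.4211, -0.2187, 0.1603]
ee_rot: [-0.0, 0.034, 0.999, 0.001]
force: [0.6, 0.6, 1.0]
gripper_width: 0.998
grasp_force: 0.0
```

```bash
python3 - <<'E'
from h import *
s=manip.get_state(); print(s["time_s"],s["position"])
P=manip.camera_params("wrist"); im=manip.camera("wrist"); print("m",[(np.round(w(x["position"],P),3),x["conf"]) for x in manip.spot_in("wrist","mallet")])
c=(.42,-.22);h=.1;z=.042;n=400
src=np.float32([proj((c[0]+dx*h,c[1]+dy*h,z),P) for dx,dy in [(1,1),(1,-1),(-1,-1),(-1,1)]])
H=cv2.getPerspectiveTransform(src,np.float32([[0,0],[n,0],[n,n],[0,n]])); cv2.imwrite("pics/r2.png",cv2.warpPerspective(im,H,(n,n)))
goto((.421,-.219,.014),86.2)
E
```

```text
3.8833 [ 0.42107632 -0.21868832  0.16033572]
m [(array([ 0.46 , -0.219,  0.038]), 0.8)]
pos [ 0.4218 -0.2182  0.1613] yang 86.23 shift [ 0.001  -0.0008  0.1473] turn 0.0005 rows 4.0 j6 -2.165476035520204
```

View pics/r2.png

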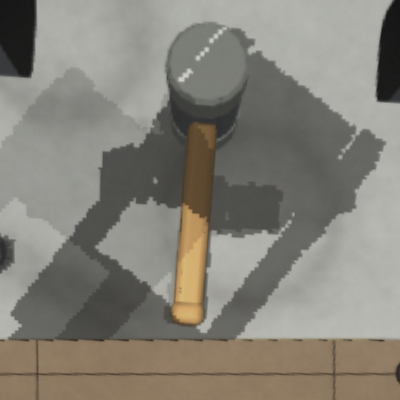

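Rectified view (0.5 mm/px): the handle runs from (203,125) to (188,322). That confirms the grip at about (0.423, -0.219) and a yaw of about -4°.

>>> drive_tool(
  series=[
    [[-0.0013,0,0.0375],0,0],
    [[-0.0025,0,0.0813],0,0],
    [[-0.0025,0,0.125],0,0],
    [[-0.0025,0,0.1625],0,0],
    [[-0.0025,0,0.1788],0,0],
    [[-0.0025,0,0.1838],0,0],
    [[-0.0025,0,0.1838],0,1],
    [[-0.0025,0,0.1838],0,1],
    [[-0.0025,0,0.1838],0,1],
    [[-0.0025,0,0.1838],0,1],
    [[-0.0025,0,0.1838],0,1],
    [[-0.0025,0,0.1838],0,1],
    [[-0.0025,0,0.1838],0,1],
    [[-0.0025,0,0.1838],0,1],
    [[-0.0025,0,0.1838],0,1],
    [[-0.0025,0,0.1838],0,1],
  ],
  newtons=110,
)

```text
time_s: 5.32
position: [0.4235, -0.2198, 0.0144]
ee_rot: [0.001, 0.034, 0.999, -0.0]
force: [-0.9, 1.0, 6.6]
gripper_width: 0.154
grasp_force: 107.2
```

Scaled: -0.19 m / 0.8 = -0.2375, -0.185 m / 0.8 = -0.2313.

>>> drive_tool(
  series=[
    [[0,0,-0.0188],0,1],
    [[0,0,-0.05],0,1],
    [[0,0,-0.1],0,1],
    [[0,0,-0.15],0,1],
    [[0,0,-0.2],0,1],
    [[0,0,-0.2313],0,1],
    [[0,0,-0.2375],0,1],
    [[0,0,-0.2375],0,1],
  ],
)

```text
time_s: 5.98
position: [0.4235, -0.22, 0.2046]
ee_rot: [0.001, 0.034, 0.999, -0.001]
force: [0.0, 1.2, -5.7]
gripper_width: 0.158
grasp_force: 108.1
```

```bash
python3 - <<'E'
from h import *
s=manip.get_state(); print(s["time_s"],s["gripper_width"],s["force"],s["moment"])
P=manip.camera_params("side"); manip.camera("side"); r=manip.silhouettes("side","mallet"); 
for x in r[:1]: 
    ys,xs=np.nonzero(x["mask"]); print(x["conf"],xs.min(),xs.max(),ys.min(),ys.max())
im=manip.camera("side"); P=manip.camera_params("wrist"); wi=manip.camera("wrist")
cv2.imwrite("pics/l.png",np.hstack([cv2.resize(im[90:240,180:340],(426,400),interpolation=cv2.INTER_CUBIC),wi[:,100:400][:384].copy() if 0 else cv2.resize(wi,(374,400))]))
goto((.4626,.1321,.2),101.5)
E
```

```text
5.9833 0.1582195694764405 [ 0.02937941  1.24909878 -5.67186428] [ 0.04703364  0.1709781  -0.01480237]
0.76 247 293 94 116
pos [ 0.4208 -0.2179  0.1998] yang 86.11 shift [-0.0179  0.352   0.001 ] turn -0.2686 rows 9.0 j6 -2.1634855378812556
```

View pics/l.png

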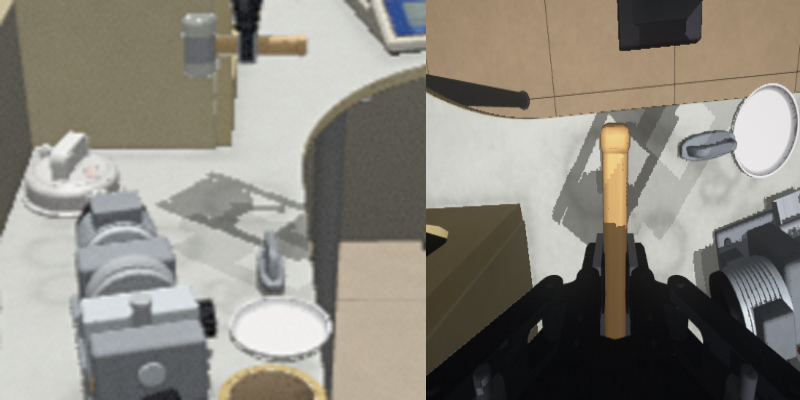

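```bash
python3 - <<'E'
from h import *
for i in range(5):
    s=manip.get_state(); print(s["time_s"],np.round(s["position"],4),np.round(s["force"],1),np.round(s["dq"],3)); manip.camera("side")
goto((.4626,.1321,.2),101.5)
E
```

```text
6.1833 [ 0.4208 -0.2179  0.1998] [-0.2 -0.5 -3.9] [-0.001  0.004 -0.009 -0.001 -0.001  0.   ]
6.2333 [ 0.4211 -0.2181  0.2   ] [-0.4  0.9 -4.1] [ 0.001 -0.003 -0.016  0.     0.     0.001]
6.2833 [ 0.4214 -0.2183  0.2005] [ 0.2 -0.7 -4.2] [-0.001 -0.005 -0.015  0.001  0.     0.001]
6.3333 [ 0.4218 -0.2186  0.201 ] [ 0.6 -0.2 -3. ] [-0.    -0.009 -0.016  0.001 -0.     0.   ]
6.3833 [ 0.4221 -0.2188  0.2015] [ 0.3 -0.6 -3.7] [-0.002 -0.009 -0.014 -0.002  0.002  0.   ]
pos [ 0.4224 -0.219   0.202 ] yang 86.11 shift [-0.0163  0.353   0.0024] turn -0.2686 rows 9.0 j6 -2.16344381069367
```

Scaled: 0.353 m / 0.8 = 0.4413, 0.19 m / 0.8 = 0.2375, -0.27 rad / 0.7854 = -0.3438.

>>> drive_tool(
  series=[
    [[-0.0013,0.025,0],-0.0127,1],
    [[-0.0025,0.0625,0],-0.0509,1],
    [[-0.005,0.1063,0],-0.0891,1],
    [[-0.0063,0.15,0],-0.1273,1],
    [[-0.0088,0.1938,0],-0.1655,1],
    [[-0.01,0.2375,0],-0.191,1],
    [[-0.0125,0.2813,0],-0.2292,1],
    [[-0.0138,0.325,0],-0.2674,1],
    [[-0.0163,0.3688,0],-0.2928,1],
    [[-0.0175,0.4063,0],-0.3183,1],
    [[-0.0188,0.4313,0],-0.331,1],
    [[-0.0188,0.4413,0],-0.3438,1],
    [[-0.0188,0.4413,0],-0.3438,1],
    [[-0.0188,0.4413,0],-0.3438,1],
    [[-0.0188,0.4413,0],-0.3438,1],
    [[-0.0188,0.4413,0],-0.3438,1],
    [[-0.0188,0.4413,0],-0.3438,1],
  ],
)

```text
time_s: 7.85
position: [0.4619, 0.1306, 0.2033]
ee_rot: [-0.0, -0.1, 0.995, -0.0]
force: [-0.1, -0.7, -4.6]
gripper_width: 0.151
grasp_force: 108.2
```

```bash
python3 - <<'E'
from h import *
s=manip.get_state(); print(s["time_s"],s["gripper_width"],np.round(s["force"],1))
for c in ["top","side"]:
    P=manip.camera_params(c); im=manip.camera(c)
    if c=="top":
        r=manip.silhouettes(c,"mallet"); print([x["conf"] for x in r])
        t=im
    else: sd=im
cv2.imwrite("pics/s.png",np.hstack([cv2.resize(t[90:240,140:300],(400,375),interpolation=cv2.INTER_CUBIC),cv2.resize(sd[130:280,180:340],(400,375),interpolation=cv2.INTER_CUBIC)]))
goto((.4626,.1321,.15),101.5)
E
```

```text
7.85 0.15136387034289564 [-0.1 -0.7 -4.6]
[0.28]
pos [0.4619 0.1311 0.2033] yang 101.51 shift [-0.0009  0.0009  0.0533] turn 0.0002 rows 2.0 j6 -1.6756309709323474
```

View pics/s.png

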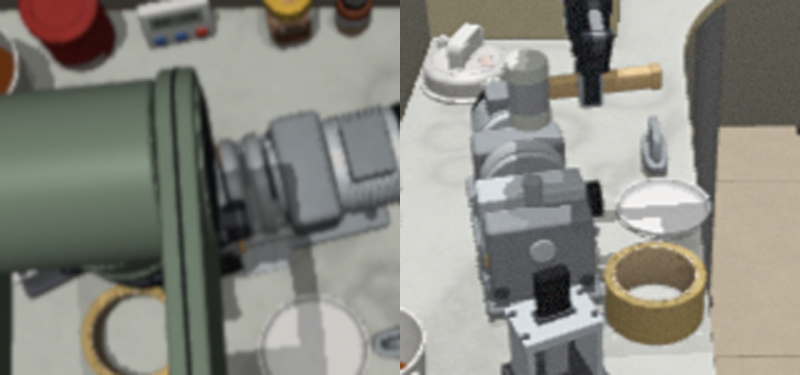

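Side view: the mallet head hangs level above the mill, its lower face near crop (530,125), with the pin at crop (533,185).

```bash
python3 - <<'E'
from h import *
P=manip.camera_params("side")
c=lambda u,v:np.array([180+(u-400)/2.5,130+v/2.5])
print("head L/R bottom",ray(c(509,118),P,.189),ray(c(549,118),P,.189)); print("mid bottom front",ray(c(529,126),P,.189)); print("pin top",ray(c(533,180),P,.126)); print(proj((.516,.143,.189),P),c(529,122))
E
```

```text
head L/R bottom [0.53240419 0.13736471 0.189     ] [0.49617737 0.13781147 0.189     ]
mid bottom front [0.51312139 0.1513596  0.189     ]
pin top [0.5136983  0.14484418 0.126     ]
[230.63162444 178.45344881] [231.6 178.8]
```

>>> drive_tool(
  series=[
    [[-0.0013,0.0038,0.025],0,1],
    [[-0.0013,0.0038,0.0563],0,1],
    [[-0.0013,0.0038,0.0688],0,1],
    [[-0.0013,0.0038,0.0775],0,1],
    [[-0.0013,0.0038,0.0875],0,1],
    [[-0.0013,0.0038,0.095],0,1],
    [[-0.0013,0.0038,0.095],0,1],
    [[-0.0013,0.0038,0.095],0,1],
  ],
)

```text
time_s: 8.67
position: [0.4636, 0.135, 0.1294]
ee_rot: [0.002, -0.101, 0.995, -0.0]
force: [-4.8, -0.7, 4.9]
gripper_width: 0.15
grasp_force: 109.4
```

Scaled: 0.006 m / 0.8 = 0.0075, 0.002 m / 0.8 = 0.0025.

>>> drive_tool(
  series=[
    [[0,0,0.0025],0,1],
    [[0,0,0.005],0,1],
    [[0,0,0.0075],0,1],
    [[0,0,0.0075],0,1],
    [[0,0,0.0075],0,1],
  ],
)

```text
time_s: 9.08
position: [0.4632, 0.1349, 0.128]
ee_rot: [0.001, -0.101, 0.995, -0.0]
force: [-22.5, -4.2, 36.0]
gripper_width: 0.155
grasp_force: 114.5
```

Scaled: -0.339 m / 0.8 = -0.4238, 0.109 m / 0.8 = 0.1363, 0.27 rad / 0.7854 = 0.3438.

>>> drive_tool(
  series=[
    [[0,0,-0.025],0,1],
    [[0,0,-0.0625],0,1],
    [[0,0,-0.0938],0,1],
    [[0.0075,-0.025,-0.1],0.0127,1],
    [[0.02,-0.0625,-0.1],0.0509,1],
    [[0.0338,-0.1063,-0.1],0.0891,1],
    [[0.0475,-0.15,-0.1],0.1273,1],
    [[0.0625,-0.1938,-0.1],0.1655,1],
    [[0.0763,-0.2375,-0.1],0.2037,1],
    [[0.09,-0.2813,-0.1],0.2419,1],
    [[0.105,-0.325,-0.1],0.2801,1],
    [[0.1188,-0.3688,-0.1],0.3056,1],
    [[0.1288,-0.4,-0.1],0.331,1],
    [[0.135,-0.4188,-0.1],0.3438,1],
    [[0.1363,-0.4238,-0.1],0.3438,1],
    [[0.1363,-0.4238,-0.1],0.3438,1],
  ],
)

```text
time_s: 10.42
position: [0.4238, -0.2206, 0.2015]
ee_rot: [0.001, 0.035, 0.999, -0.0]
force: [0.3, -0.5, -4.5]
gripper_width: 0.155
grasp_force: 108.3
```

```bash
python3 - <<'E'
from h import *
s=manip.get_state(); print(s["time_s"],s["gripper_width"],np.round(s["force"],1))
Pt=manip.camera_params("top"); t=manip.camera("top"); Ps=manip.camera_params("side"); sd=manip.camera("side")
for c,P in (("top",Pt),("side",Ps)):
  for n in ("taper_pin","mallet"):
    print(c,n,[(np.round(w(x["position"],P),3),round(x["conf"],2)) for x in manip.spot_in(c,n)[:2]])
print("pin proj home/proud top",proj((.516,.143,.115),Pt),proj((.516,.143,.126),Pt),"side",proj((.516,.143,.115),Ps),proj((.516,.143,.126),Ps))
f=lambda a:cv2.resize(a,(400,300),interpolation=cv2.INTER_CUBIC)
cv2.imwrite("pics/p.png",np.vstack([np.hstack([f(t[130:220,170:290]),f(sd[180:270,190:310])]),np.hstack([f(sd[70:160,190:310]),f(t[130:280,300:500])])]))
goto((.424,-.219,.2),86.2)
E
```

```text
10.4167 0.15479007426723762 [ 0.3 -0.5 -4.5]
top taper_pin []
top mallet [(array([ 0.474, -0.22 ,  0.244]), 0.6)]
side taper_pin [(array([0.515, 0.152, 0.11 ]), 0.4)]
side mallet [(array([ 0.465, -0.21 ,  0.222]), 0.69)]
pin proj home/proud top [207.50528871 168.5976457 ] [206.81400823 167.77556025] side [232.55322804 205.41097385] [232.27815041 201.55200308]
pos [ 0.4237 -0.218   0.2013] yang 86.22 shift [-0.0003 -0.001   0.0013] turn 0.0004 rows 1.0 j6 -2.162064777311986
```

View pics/p.png

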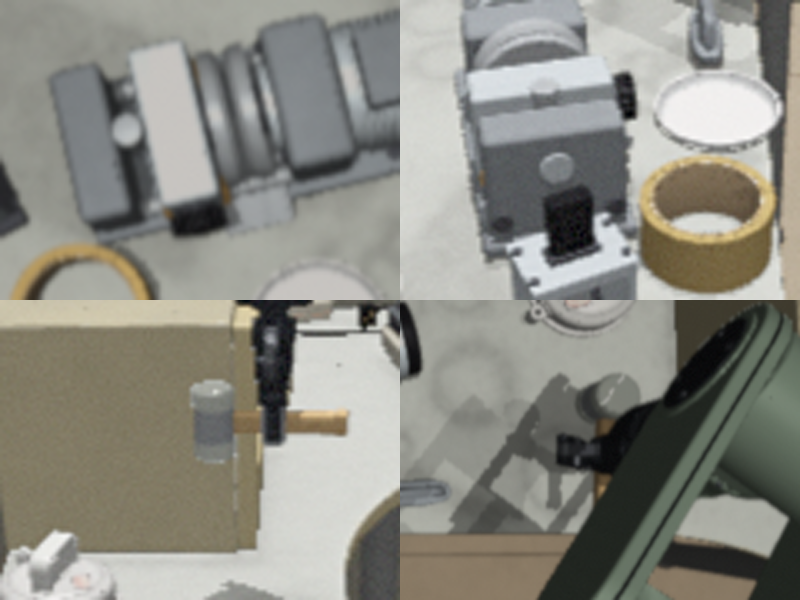

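The pin head has dropped to the fully home height (side row about 205, as predicted), and the mallet is still level. I'll put the mallet back now.

Scaled: 0.186 m / 0.8 = 0.2325, 0.183 m / 0.8 = 0.2288.

>>> drive_tool(
  series=[
    [[0,0,0.0375],0,1],
    [[0,0,0.0875],0,1],
    [[0,0,0.1375],0,1],
    [[0,0,0.1813],0,1],
    [[0,0,0.21],0,1],
    [[0,0,0.2225],0,1],
    [[0,0,0.2288],0,1],
    [[0,0,0.2325],0,1],
    [[0,0,0.2325],0,1],
    [[0,0,0.2325],0,1],
    [[0,0,0.2325],0,0.7],
    [[0,0,0.2325],0,0.6],
    [[0,0,0.2325],0,0.4],
    [[0,0,0.2325],0,0.2],
    [[0,0,0.2325],0,0.2],
  ],
)

```text
time_s: 11.97
position: [0.4241, -0.2196, 0.016]
ee_rot: [0.001, 0.034, 0.999, -0.0]
force: [-0.3, 0.5, 0.2]
gripper_width: 0.795
grasp_force: 0.0
```

Scaled: 0.498 m / 0.8 = 0.6225, -0.033 m / 0.8 = -0.0413, -0.49 rad / 0.7854 = -0.6239.

>>> drive_tool(
  series=[
    [[0,0,-0.025],0,0.1],
    [[0,0,-0.0688],0,0],
    [[0,0,-0.1188],0,0],
    [[0,0.0125,-0.1688],0,0],
    [[-0.0025,0.0375,-0.2125],-0.0255,0],
    [[-0.005,0.075,-0.2375],-0.0637,0],
    [[-0.0075,0.1188,-0.2563],-0.1146,0],
    [[-0.01,0.1625,-0.2563],-0.1655,0],
    [[-0.0138,0.2063,-0.2563],-0.2165,0],
    [[-0.0163,0.25,-0.2563],-0.2674,0],
    [[-0.0188,0.2938,-0.2563],-0.3183,0],
    [[-0.0225,0.3375,-0.2563],-0.3692,0],
    [[-0.025,0.3813,-0.2563],-0.4202,0],
    [[-0.0288,0.425,-0.2563],-0.4711,0],
    [[-0.0313,0.4688,-0.2563],-0.522,0],
    [[-0.0338,0.5125,-0.2563],-0.573,0],
    [[-0.0375,0.5563,-0.2563],-0.6239,0],
    [[-0.04,0.5938,-0.2563],-0.6621,0],
    [[-0.0413,0.6163,-0.2563],-0.6748,0],
    [[-0.0413,0.6225,-0.2563],-0.6748,0],
  ],
)

```text
time_s: 13.63
position: [0.49, 0.2784, 0.2202]
ee_rot: [0.0, -0.231, 0.973, 0.001]
force: [0.1, -0.3, -0.4]
gripper_width: 1.002
grasp_force: 0.0
```

```bash
python3 - <<'E'
from h import *
s=manip.get_state(); print(s["time_s"],np.round(s["position"],4),s["dq"].round(2))
manip.camera("side");manip.camera("side");manip.camera("side")
P=manip.camera_params("wrist"); im=manip.camera("wrist"); cv2.imwrite("pics/w2.png",im); np.savez("w2.npz",T=P["cam_to_world"],K=P["mtx"])
print([(np.round(w(x["position"],P),3),x["conf"]) for x in manip.spot_in("wrist","gauge")])
Pt=manip.camera_params("top"); t=manip.camera("top"); print("mallet",[(np.round(w(x["position"],Pt),3),x["conf"]) for x in manip.spot_in("top","mallet")])
def rect(c,h,z,n=300):
    src=np.float32([proj((c[0]+dx*h,c[1]+dy*h,z),P) for dx,dy in [(1,1),(1,-1),(-1,-1),(-1,1)]])
    return cv2.warpPerspective(im,cv2.getPerspectiveTransform(src,np.float32([[0,0],[n,0],[n,n],[0,n]])),(n,n),flags=cv2.INTER_CUBIC)
cv2.imwrite("pics/g.png",np.vstack([np.hstack([rect((.49,.2755),.045,.127),rect((.49,.2755),.045,.08)]),np.hstack([rect((.53,.08),.06,.116),cv2.resize(t[130:280,310:460],(300,300))])]))
goto((.49,.2755,.09),116.7)
E
```

```text
13.6333 [0.49   0.2784 0.2202] [ 0.05  0.04 -0.05 -0.03  0.03  0.08]
[(array([0.482, 0.275, 0.128]), 0.87), (array([0.512, 0.146, 0.111]), 0.39)]
mallet [(array([ 0.456, -0.22 ,  0.038]), 0.94)]
pos [0.4902 0.2742 0.2203] yang 116.38 shift [-0.0004  0.0012  0.1303] turn -0.0056 rows 4.0 j6 -1.674920786568446
```

View pics/g.png

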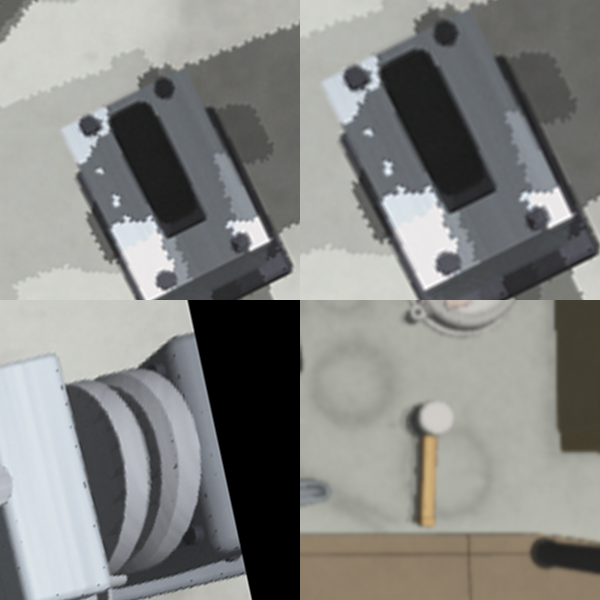

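Rectified view (0.3 mm/px): the handle top is centred near (155,160), so the gauge is at about (0.487, 0.274) with yaw 26.6°. The mallet is standing safely.

Scaled: 0.13 m / 0.8 = 0.1625, 0.003 m / 0.8 = 0.0038.

>>> drive_tool(
  series=[
    [[0.0038,0.0013,0.0375],0,0],
    [[0.0038,0.0013,0.0813],0,0],
    [[0.0038,0.0013,0.125],0,0],
    [[0.0038,0.0013,0.1525],0,0],
    [[0.0038,0.0013,0.1625],0,0],
    [[0.0038,0.0013,0.1625],0,0],
    [[0.0038,0.0013,0.1625],0,0],
    [[0.0038,0.0013,0.1625],0,0.5],
    [[0.0038,0.0013,0.1625],0,0.7],
    [[0.0038,0.0013,0.1625],0,0.8],
    [[0.0038,0.0013,0.1625],0,0.85],
    [[0.0038,0.0013,0.1625],0,1],
    [[0.0038,0.0013,0.1625],0,1],
    [[0.0038,0.0013,0.1625],0,1],
    [[0.0038,0.0013,0.1625],0,1],
    [[0.0038,0.0013,0.1625],0,1],
  ],
  newtons=60,
)

```text
time_s: 15.32
position: [0.4873, 0.2753, 0.0908]
ee_rot: [0.0, -0.229, 0.973, 0.0]
force: [-0.4, -0.5, 4.1]
gripper_width: 0.158
grasp_force: 58.9
```

Scaled: -0.194 m / 0.8 = -0.2425, -0.18 m / 0.8 = -0.225, 0.262 rad / 0.7854 = 0.3336.

>>> drive_tool(
  series=[
    [[0,0,-0.0188],0,1],
    [[0,0,-0.0563],0,1],
    [[0,0,-0.1063],0,1],
    [[0,0,-0.15],0,1],
    [[0,0,-0.1875],0,1],
    [[0,0,-0.2],0,1],
    [[0.0063,-0.025,-0.2],0.0382,1],
    [[0.0163,-0.0625,-0.2],0.0891,1],
    [[0.0275,-0.1063,-0.2],0.1528,1],
    [[0.0388,-0.15,-0.2],0.2165,1],
    [[0.05,-0.1938,-0.2],0.2801,1],
    [[0.0588,-0.225,-0.2],0.3183,1],
    [[0.0625,-0.2425,-0.2],0.3336,1],
    [[0.0625,-0.2425,-0.2],0.3336,1],
    [[0.0625,-0.2425,-0.2],0.3336,1],
    [[0.0625,-0.2425,-0.2],0.3336,1],
    [[0.0625,-0.2425,-0.2],0.3336,1],
  ],
)

```text
time_s: 16.73
position: [0.5281, 0.0803, 0.2495]
ee_rot: [-0.001, -0.101, 0.995, 0.0]
force: [0.3, 0.3, -1.1]
gripper_width: 0.158
grasp_force: 59.3
```

```bash
python3 - <<'E'
from h import *
for i in range(4): s=manip.get_state(); manip.camera("side")
print(s["time_s"],np.round(s["position"],4),s["gripper_width"],s["force"])
P=manip.camera_params("wrist"); im=manip.camera("wrist"); cv2.imwrite("pics/w3.png",im); np.savez("w3.npz",T=P["cam_to_world"],K=P["mtx"])
for n in ("running_plate","standing_plate","taper_pin","gauge"): print(n,[(np.round(w(x["position"],P),4),round(x["conf"],2)) for x in manip.spot_in("wrist",n)[:1]])
Ps=manip.camera_params("side"); sd=manip.camera("side")
def rect(im,P,c,h,z,n=400,a=np.radians(11.5)):
    X=np.array([np.cos(a),np.sin(a)]);Y=np.array([-np.sin(a),np.cos(a)])
    src=np.float32([proj(np.r_[np.array(c)+dx*h*X+dy*h*Y,z],P) for dx,dy in [(1,1),(1,-1),(-1,-1),(-1,1)]])
    return cv2.warpPerspective(im,cv2.getPerspectiveTransform(src,np.float32([[0,0],[n,0],[n,n],[0,n]])),(n,n),flags=cv2.INTER_CUBIC)
cv2.imwrite("pics/m.png",np.hstack([rect(im,P,(.515,.095),.05,.116),cv2.resize(sd[110:230,180:300],(400,400),interpolation=cv2.INTER_CUBIC)]))
E
```

```text
16.8833 [0.5285 0.0802 0.2501] 0.15303753785445437 [-0.45571754 -0.3522998  -1.24513466]
running_plate [(array([0.5263, 0.0658, 0.1138]), 0.66)]
standing_plate [(array([0.5126, 0.0879, 0.1098]), 0.74)]
taper_pin [(array([0.5144, 0.1427, 0.1137]), 0.95)]
gauge [(array([0.5204, 0.0822, 0.2882]), 0.78)]
```

View pics/m.png

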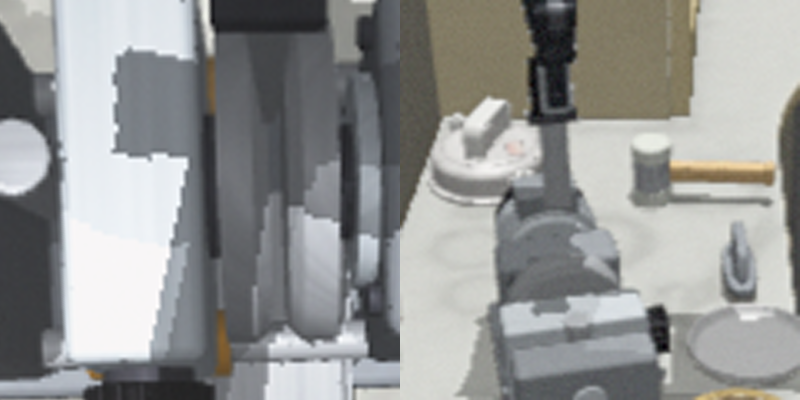

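The rectified view shows the boundary between the plates at u≈284, exactly where the pin says the gap should be. The gap mouth is at about (0.529, 0.077), and the side crop shows the gauge held upright. I'll go down now, guided by force.

Scaled: 0.058 m / 0.8 = 0.0725, -0.0035 m / 0.8 = -0.0044.

>>> drive_tool(
  series=[
    [[0,-0.0025,0.0125],0,1],
    [[0,-0.0044,0.0313],0,1],
    [[0,-0.0044,0.0463],0,1],
    [[0,-0.0044,0.0525],0,1],
    [[0,-0.0044,0.0525],0,1],
    [[0,-0.0044,0.0525],0,1],
    [[0,-0.0044,0.0575],0,1],
    [[0,-0.0044,0.0625],0,1],
    [[0,-0.0044,0.0675],0,1],
    [[0,-0.0044,0.0725],0,1],
    [[0,-0.0044,0.0725],0,1],
  ],
)

```text
time_s: 18.15
position: [0.5294, 0.0765, 0.192]
ee_rot: [0.0, -0.1, 0.995, 0.001]
force: [0.8, 2.3, -1.1]
gripper_width: 0.159
grasp_force: 59.5
```

```bash
cat > f.py <<'E'
from h import *
F=[];Z=[]
for i in range(6): s=manip.get_state(); F.append(s["force"]); Z.append(s["position"]); manip.camera("side")
F=np.array(F); print(s["time_s"],"F",F.mean(0).round(2),"sd",F.std(0).round(2),"mill y",(F.mean(0)@[-.199,.98,0]).round(2),"pos",np.round(Z[-1],4))
E
python3 f.py
```

```text
18.4 F [ 0.23  2.58 -1.57] sd [0.47 0.47 0.62] mill y 2.49 pos [0.5294 0.0762 0.1921]
```

Scaled: 0.008 m / 0.8 = 0.01, 0.006 m / 0.8 = 0.0075.

>>> drive_tool(
  series=[
    [[0,0.0013,0],0,1],
    [[0,0.0013,0.0038],0,1],
    [[0,0.0013,0.0075],0,1],
    [[0,0.0013,0.01],0,1],
    [[0,0.0013,0.01],0,1],
  ],
)

```text
time_s: 18.87
position: [0.5289, 0.0768, 0.1836]
ee_rot: [-0.0, -0.1, 0.995, 0.0]
force: [0.8, 3.1, -1.9]
gripper_width: 0.155
grasp_force: 59.3
```

```bash
python3 f.py
```

```text
19.1167 F [ 0.15  2.48 -2.43] sd [0.37 0.52 0.39] mill y 2.4 pos [0.5289 0.0767 0.1839]
```

>>> drive_tool(
  series=[
    [[0,0.0013,0],0,1],
    [[0,0.0013,0.0025],0,1],
    [[0,0.0013,0.0025],0,1],
    [[0,0.0013,0.0025],0,1],
  ],
)

```text
time_s: 19.5
position: [0.5293, 0.0775, 0.1824]
ee_rot: [0.0, -0.1, 0.995, -0.0]
force: [-0.1, 0.7, -0.7]
gripper_width: 0.156
grasp_force: 59.4
```

```bash
python3 f.py
```

```text
19.75 F [ 0.29  1.01 -1.18] sd [0.59 0.67 0.25] mill y 0.93 pos [0.5293 0.0775 0.1824]
```

Scaled: 0.008 m / 0.8 = 0.01, 0.007 m / 0.8 = 0.0088.

>>> drive_tool(
  series=[
    [[0,0.0006,0.0013],0,1],
    [[0,0.0009,0.0038],0,1],
    [[0,0.0009,0.0063],0,1],
    [[0,0.0009,0.0088],0,1],
    [[0,0.0009,0.01],0,1],
    [[0,0.0009,0.01],0,1],
  ],
)

```text
time_s: 20.3
position: [0.5291, 0.078, 0.1741]
ee_rot: [0.0, -0.1, 0.995, -0.0]
force: [0.2, -0.5, -1.3]
gripper_width: 0.156
grasp_force: 59.3
```

```bash
python3 f.py
```

```text
20.55 F [ 0.89 -1.18 -1.72] sd [0.48 0.37 0.57] mill y -1.33 pos [0.529  0.0781 0.1742]
```

Scaled: 0.006 m / 0.8 = 0.0075, 0.005 m / 0.8 = 0.0063.

>>> drive_tool(
  series=[
    [[0,-0.0005,0.0013],0,1],
    [[0,-0.0006,0.0038],0,1],
    [[0,-0.0006,0.0063],0,1],
    [[0,-0.0006,0.0075],0,1],
    [[0,-0.0006,0.0075],0,1],
  ],
)

```text
time_s: 21.02
position: [0.5295, 0.0779, 0.1685]
ee_rot: [0.001, -0.1, 0.995, -0.0]
force: [0.9, -1.1, 0.9]
gripper_width: 0.154
grasp_force: 59.8
```

```bash
python3 f.py
```

```text
21.2667 F [ 1.22 -1.22  1.53] sd [0.42 0.49 0.38] mill y -1.44 pos [0.5294 0.0779 0.1685]
```

Scaled: 0.003 m / 0.8 = 0.0038, 0.001 m / 0.8 = 0.0013.

>>> drive_tool(
  series=[
    [[0,-0.0006,0.0013],0,1],
    [[0,-0.0006,0.0025],0,1],
    [[0,-0.0006,0.0038],0,1],
    [[0,-0.0006,0.0038],0,1],
    [[0,-0.0006,0.0038],0,1],
  ],
)

```text
time_s: 21.73
position: [0.5291, 0.0775, 0.1652]
ee_rot: [0.0, -0.1, 0.995, 0.0]
force: [0.5, -0.6, 3.2]
gripper_width: 0.153
grasp_force: 60.0
```

```bash
python3 f.py
```

```text
21.9833 F [ 0.65 -0.07  3.23] sd [0.49 0.76 0.28] mill y -0.19 pos [0.5291 0.0775 0.1652]
```

Scaled: 0.003 m / 0.8 = 0.0038, -0.0001 m / 0.8 = -0.0001.

>>> drive_tool(
  series=[
    [[0,-0.0001,0.0013],0,1],
    [[0,-0.0001,0.0025],0,1],
    [[0,-0.0001,0.0038],0,1],
    [[0,-0.0001,0.0038],0,1],
    [[0,-0.0001,0.0038],0,1],
    [[0,-0.0001,0.0038],0,1],
  ],
)

```text
time_s: 22.53
position: [0.5291, 0.0773, 0.1622]
ee_rot: [-0.0, -0.1, 0.995, 0.0]
force: [0.7, 0.9, 3.1]
gripper_width: 0.154
grasp_force: 60.1
```

```bash
python3 f.py; python3 f.py; python3 - <<'E'
from h import *
for c in("side","top"):
    P=manip.camera_params(c); manip.camera(c)
    for n in ("taper_pin","mallet","gauge"): print(c,n,[(np.round(w(x["position"],P),3),round(x["conf"],2)) for x in manip.spot_in(c,n)[:1]])
E
```

```text
22.7833 F [0.64 0.15 3.5 ] sd [0.3  0.43 0.95] mill y 0.02 pos [0.5291 0.0774 0.1622]
23.0833 F [0.34 0.41 3.13] sd [0.44 0.36 0.39] mill y 0.34 pos [0.5291 0.0773 0.1622]
side taper_pin [(array([0.513, 0.155, 0.112]), 0.39)]
side mallet [(array([ 0.462, -0.214,  0.031]), 0.98)]
side gauge [(array([0.522, 0.15 , 0.099]), 0.75)]
top taper_pin [(array([0.515, 0.139, 0.114]), 0.6)]
top mallet []
top gauge []
```

Scaled: 0.003 m / 0.8 = 0.0038, 0.002 m / 0.8 = 0.0025.

>>> drive_tool(
  series=[
    [[0,-0.0001,0.0013],0,1],
    [[0,-0.0001,0.0025],0,1],
    [[0,-0.0001,0.0038],0,1],
    [[0,-0.0001,0.0038],0,1],
    [[0,-0.0001,0.0038],0,1],
  ],
)

```text
time_s: 23.95
position: [0.5293, 0.0772, 0.1594]
ee_rot: [0.0, -0.1, 0.995, 0.0]
force: [-0.2, 1.5, 3.4]
gripper_width: 0.156
grasp_force: 60.3
```

```bash
python3 f.py; python3 f.py
```

```text
24.2 F [0.17 0.72 3.96] sd [0.59 0.55 0.47] mill y 0.67 pos [0.5293 0.0772 0.1594]
24.5 F [0.33 0.86 4.59] sd [0.46 0.46 0.33] mill y 0.78 pos [0.5293 0.0772 0.1594]
```

Scaled: 0.001 m / 0.8 = 0.0013, 0.0002 m / 0.8 = 0.0003.

>>> drive_tool(
  series=[
    [[0,0.0003,0.0006],0,1],
    [[0,0.0003,0.0013],0,1],
    [[0,0.0003,0.0013],0,1],
    [[0,0.0003,0.0013],0,1],
  ],
)

```text
time_s: 24.88
position: [0.5293, 0.0772, 0.1585]
ee_rot: [0.0, -0.1, 0.995, -0.0]
force: [0.4, 0.9, 6.5]
gripper_width: 0.156
grasp_force: 60.4
```

```bash
python3 f.py; python3 f.py;python3 f.py
```

```text
25.1333 F [0.08 0.25 5.65] sd [0.5  0.48 0.56] mill y 0.23 pos [0.5293 0.0772 0.1585]
25.4333 F [-0.14  0.72  5.19] sd [0.83 0.3  0.31] mill y 0.74 pos [0.5293 0.0772 0.1585]
25.7333 F [-0.04  0.75  5.65] sd [0.44 0.38 0.62] mill y 0.74 pos [0.5293 0.0772 0.1585]
```

```bash
python3 -c "
from bench import manip; print(manip.job_done())"
```

```text
the job is handed in; nothing more can be done
None
```

I drove the taper pin fully home, put the mallet back down, and left the gauge held upright between both plates under a push of about 5.5–7 N (4–8 N is snug). I handed the job in at about 26 s; I haven't seen the judge's verdict.

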